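Wet the dental cast and hold it under the bench press

TASK

Press the cap of the spray bottle that is aimed at the plaster cast in the bench press all the way down and let it spring back up. Then push the press's sprung lever down by its square hand pad until the lever lies level, half-way down, so that the rubber foot sits firmly on the cast, and keep it there: the program finishes while holding the lever level, because the press opens as soon as it is let go. Never push the lever far beyond level, which would crack the cast, and leave the bowl, the jar and the spare cast where they are.

Things in the scene. Friction and masses are not known exactly. Their poses are not given: they have to be found in the camera images.
- cap_top (a point): centre of the top of the spray bottle's round white sprung cap (32 mm across, a short nozzle sticking out 31 mm from its axis along the +x axis of this point, towards the press). It stands 167 mm above the table on a fixed white bottle 54 mm across in a fixed dark round holder 72 mm across; the bottle's collar below the cap is 31 mm across. The point moves down with the cap. z is up.
- cap (a joint): travel of the spray cap in m: 0 up, 0.010 fully down. It is pushed straight down against a spring: about 3 N to start, 8 N at full travel, then a hard stop; it springs back when released.
- pad_top (a point): centre of the top face of the square black plastic hand pad at the free end of the press's steel lever; the pad is 46 x 46 mm and 14 mm thick, the lever bar 16 mm wide and 12 mm thick. The point lies 180 mm from the hinge line along the lever and 10 mm above the lever's centre line, about 204 mm above the table at rest and 160 mm when the lever is level. Its axes are those of the lever_hinge point when the lever is at rest and turn about x as it swings.
- lever (a joint): angle (rad) of the press's sprung lever: 0 at rest, free end 0.25 rad above level; 0.25 level (half-way); 0.50 at its stop. Pushing the hand pad down increases it. The spring resists at the pad with about 4 N at the start, 9 N at level, 14 N at the stop, and lifts it when let go. Level within 0.07 rad, its wire pointer is between the two pins of the plate by the hinge; beyond 0.40 the cast cracks.
- lever_hinge (a point): on the lever's hinge line, at the middle of the lever's width, 150 mm above the table, at the top of the grey column of the press (fixed). x axis is the hinge line; the free end of the lever lies towards -y.
- model_top (a point): centre of the top of the plaster cast that lies on the press's grey base (100 x 180 mm), under the ram with its round rubber foot, 50 mm above the table (fixed). Same axes as the hinge point; the hinge lies 75 mm from it horizontally.
- warmer: fixed white wax warmer, 120 x 140 mm, 48 mm high, with three round wells; origin at the centre of its underside. Not needed.
- jar_center (a point): centre of a loose jar with a black lid, 54 mm across and 65 mm high, standing behind the press: leave it alone.
- bowl: loose black rubber mixing bowl, 100 mm across, 60 mm high, origin at the centre of its underside: leave it alone.
- cast_center (a point): centre of a loose spare plaster cast, about 46 x 50 mm, 32 mm high: leave it alone.
Not all that is in view belongs to the job. Of the things like the part that bears cap_top, leave any that is green; of the rest the larger one is meant.

How it is judged (in metres and radians):
On the way, in this order (a step that is already met when the one before it is completed fails the run):
1. the spray cap is pressed down (8 mm or more), the lever still up (value of joint cap above 0.008 m and value of joint lever below 0.05 rad), for 0.05 s.
2. the cap has sprung back up, the lever still up (value of joint cap below 0.002 m and value of joint lever below 0.05 rad), for 0.1 s.
3. the robot holds the lever level (value of joint lever between 0.18 and 0.32 rad and contact force between any of the fingers, the arm and lever above 3 N), for 0.5 s.
At the end, for the whole second after the job is handed in: The robot is still pushing on the lever with more than 3 N, the lever is level (joint between 0.18 and 0.32 rad) and still (under 0.1 rad/s), the spray cap is up (within 2 mm), and the jar, the bowl and the spare cast are within 30 mm of where they stood (all of step 3 and velocity of joint lever between -0.1 and 0.1 rad/s and value of joint cap below 0.002 m and distance of each of jar_center, bowl, cast_center from where it was at the start of the episode below 0.03 m); the arm keeps its last pose, push and grip.
It fails at once if the lever is pushed far beyond level (over 0.40 rad) (value of joint lever above 0.4 rad).
It fails at once if the jar, bowl or spare cast is moved more than 30 mm (distance of any of jar_center, bowl, cast_center from where it was at the start of the episode above 0.03 m).
It also fails if it takes over 34 s, if anything falls off the work surface, if the arm or the gripper's body presses on something with over 40 N, if the wrist force passes 120 N, or if a joint passes its speed limit or range.

ROBOT

A 6-joint arm with a two-finger parallel gripper is mounted at the origin on the work surface. World frame = base frame: x ahead of the robot, y to its left, z up, the work surface at z = 0. Lengths are in m, angles in degrees, forces in N, time in s.
With the tool pointing down it reaches from about 0.275 to 1 m from the base axis. Payload 8.4 kg.
Tool frame: the origin (TCP) lies midway between the tips of the shut fingers; the grasp point (between the pads) lies 19 mm behind it; z points along the fingers, y is the line along which they close (so a half turn about z gives the same grasp; the last joint's range is limited). The gripper opens to 85 mm and grips with 20 to 120 N. Pads are 22 mm wide; open, the fingers measure 114 mm over their backs; the gripper's body (76 mm by 85 mm) begins 54 mm behind the grasp point. The pads swing forward as they close: fully open they stand 13 mm farther back than shut.
Start: joints at [71.024, 20.225, 93.587, -0, 66.188, -0.138], TCP at [0.202, 0.592, 0.231] pointing down, gripper open.
Joint ranges: [-150.9, 150.9], [-52.94, 120.26], [3.33, 152.33], [-74.26, 254.26], [0, 154.13], [-172.89, 172.89]. Speed limits (degrees/s): [127.2, 127.2, 159.86, 180, 180, 180].

INTERFACE

Orientations are given as a 3x3 rotation matrix whose columns are the frame's x, y, z axes.
In Python, from plant import r, viewer gives the robot as it stands. The module is installed in compiled form; this text tells all that it offers.
- The arm moves only by the tool drive_tool, never from a script. Its argument "commands" is one flat list of numbers, 7 for each row, row after row: the shift along the tool's x, y, z each as a share of 0.05 m, from -1 to 1, then the turn, a rotation vector about the tool's x, y, z each as a share of 360 degrees, from -1 to 1, then the closure, from 0 (fully open) to 1 (shut). A call has 1 to 10 rows; each row shifts and turns the commanded pose from where the row before left it, along the tool's axes as they then stand; what a row does not reach is not made up. A row lasts 1/8 s, in which the tool goes at most 62.5 mm and 10.7 degrees, less where a joint would pass 70% of its speed; a pose out of reach is approached as far as the arm can. A call with a number of a shift or a turn outside -1 to 1 is refused whole. A call with a gripper value outside its range is refused whole. The fingers move at their own pace and stop on an object; "grip_force" is the grip in N (left out, the last holds). Time passes only in rows, so rows that do not move let the fingers close. It gives the time, the measured TCP pose, the force, the opening and the grip force at its end, in the units of the state.
- r.get_state(): the state, without advancing time (a new reading comes with each control period).
- viewer.grab_frame(name): name is "scene" or "top"; returns a dict with "pixels" (400x640x3 uint8, red, green, blue), "fx", "fy", "cx", "cy" (pixels), "k1" (the pictures are not rectified: a ray, as slopes to the right and down, at radius r is drawn at 1 + k1 r^2 times it, then the intrinsics apply), "R" (3x3) and "t" (3): a world point X has camera coordinates R X + t. Camera axes: x right, y down, z forward; pixel columns grow to the right and rows downward; lengths in m; the calibration is good to about 2 mm. A picture is of the moment at which its call begins. There is no depth.
- r.finish_job(): hands the job in; it is judged then, once.
The state is a dict: "time_s": time; "joint_pos": joint angles; "joint_velocities": joint speeds; "joint_efforts": joint torques, N m; "eef_pos": TCP position; "ee_rot": TCP orientation; "contact_force": force on the tool from outside, world axes, zero at the start; "wrist_torque": the same for the moment, N m; "gripper_width": opening from 0.0 (shut) to 1.0 (fully open); "gripper_force": force on a finger pad.
Only numpy, scipy, OpenCV 4.12 (cv2) and the standard library are available. Lean on these libraries where they do the work, as an engineer would, in place of code of your own. Each camera call takes 0.05 s, during which the arm holds its last target. There are 200 camera calls.

## Working session

There is one attempt and no reset: what is moved stays moved. The work goes in short steps, Python scripts to look and compute and a tool call to move; the robot and the scene stay as the last step left them, time stands still between calls to the robot, and variables do not carry over. Pictures are saved under pics/ and viewed, at most 10 in all, crops included, and the job is handed in when it is done.

Besides the shell and the picture viewer there is one more tool, called after "Emit:" by a JSON object that holds its "name" and its "arguments", one argument or row to a line. drive_tool: Moves the arm, as the interface text tells. Its arguments: {"type":"object","properties":{"commands":{"type":"array","items":{"type":"number"}},"grip_force":{"type":"number"}},"required":["commands"]}

```bash
mkdir -p pics; cat > h.py <<'E'
import numpy as np, cv2
from plant import r, viewer
def grab(n,f):
    d=viewer.grab_frame(n); cv2.imwrite(f'pics/{f}.png',d['pixels'][:,:,::-1])
    np.savez(f'pics/{n}.npz',**d); return d
def ray(d,u,v):
    K=np.array([[d['fx'],0,d['cx']],[0,d['fy'],d['cy']],[0,0,1]],float)
    p=cv2.undistortPoints(np.array([[[u,v]]],float),K,np.array([d['k1'],0,0,0],float))[0,0]
    R=np.array(d['R']);c=-R.T@np.array(d['t']); w=R.T@np.array([p[0],p[1],1]); return c,w
def atz(d,u,v,z):
    c,w=ray(d,u,v); return c+w*(z-c[2])/w[2]
def tri(rays):
    A=0;b=0
    for c,w in rays:
        w=w/np.linalg.norm(w);P=np.eye(3)-np.outer(w,w);A=A+P;b=b+P@c
    return np.linalg.solve(A,b)
def proj(d,X):
    p=np.array(d['R'])@X+np.array(d['t']);s=p[:2]/p[2];s=s*(1+d['k1']*(s@s));return d['fx']*s[0]+d['cx'],d['fy']*s[1]+d['cy']
E
python3 - <<'E'
from h import *
for n in('scene','top'):
    d=grab(n,n+'0');print(n,d['fx'],d['k1'],-np.array(d['R']).T@d['t'])
print(r.get_state())
E
```

```text
scene 372.7309563026663 -0.04809489197950091 [1.09678027 0.4186074  0.58633316]
top 451.23395110904386 -0.023278997175000517 [ 0.4415525  -0.04316108  0.98749188]
{'time_s': 0.1, 'joint_pos': array([ 7.10261335e+01,  2.02586207e+01,  9.36265612e+01,  6.62616968e-04,
        6.61899565e+01, -1.37404557e-01]), 'joint_velocities': array([ 0.1355051 , -0.06745776, -0.15617421,  0.04858663,  0.09206584,
       -0.06714972]), 'joint_efforts': array([-5.08918383e-04, -6.06357980e+01, -3.42819500e+01, -1.46691095e-04,
        4.04898485e-03,  5.02352907e-05]), 'eef_pos': array([0.20163918, 0.59109614, 0.23062261]), 'ee_rot': array([[-9.46442472e-01,  3.22872199e-01, -4.36393711e-04],
       [ 3.22872493e-01,  9.46441664e-01, -1.23671790e-03],
       [ 1.37193618e-05, -1.31138188e-03, -9.99999140e-01]]), 'contact_force': array([-0.08566367, -0.36654418, -0.00820706]), 'wrist_torque': array([ 0.04922417, -0.02223268,  0.00690373]), 'gripper_force': 0.0, 'gripper_width': 1.0007393017716382}
```

View pics/scene0.png

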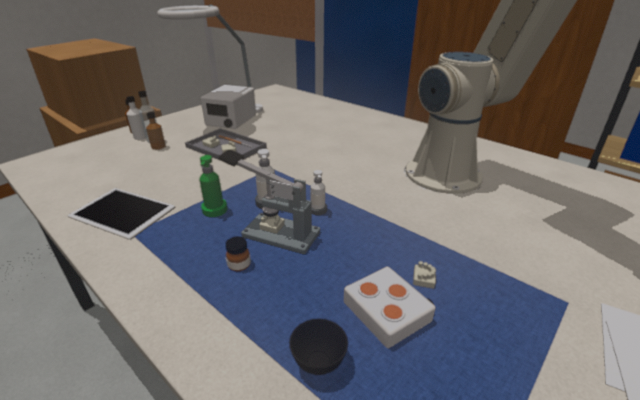

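View pics/top0.png

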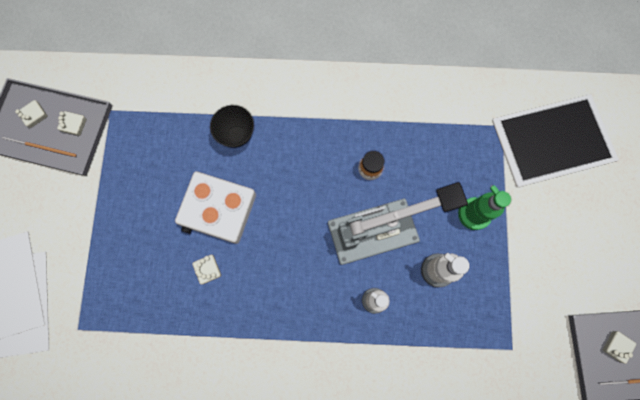

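Spray bottles: green at top (485,205), to be left alone; small white at top (376,300) / scene (318,190); large white at top (445,268) / scene (265,175). The large white one fits ("larger of the rest"). The pad is at top (452,196). I'll confirm with an enlarged crop.

```bash
python3 - <<'E'
import cv2,numpy as np
t=cv2.imread('pics/top0.png')[170:320,320:520];s=cv2.imread('pics/scene0.png')[140:260,180:340]
cv2.imwrite('pics/ct.png',cv2.resize(t,None,fx=4,fy=4,interpolation=2))
cv2.imwrite('pics/cs.png',cv2.resize(s,None,fx=5,fy=5,interpolation=2))
E
```

```text
(no output)
```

View pics/ct.png

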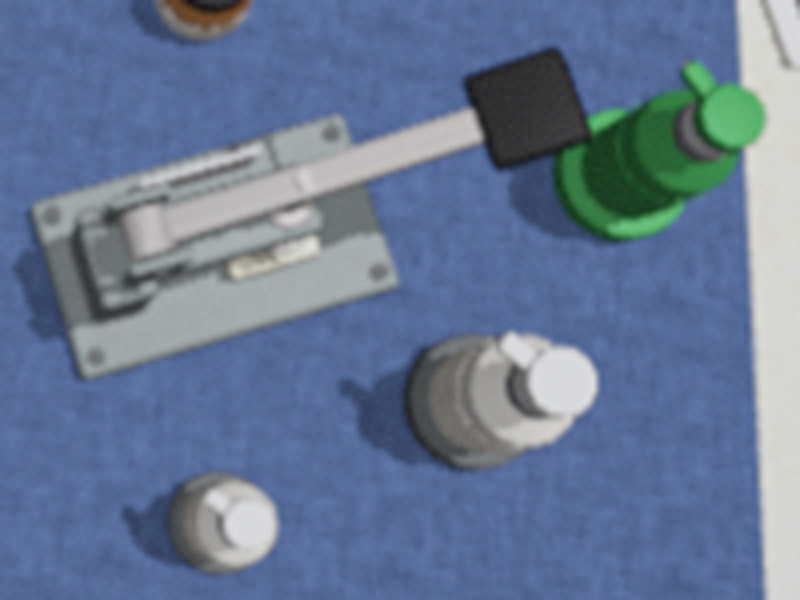

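View pics/cs.png

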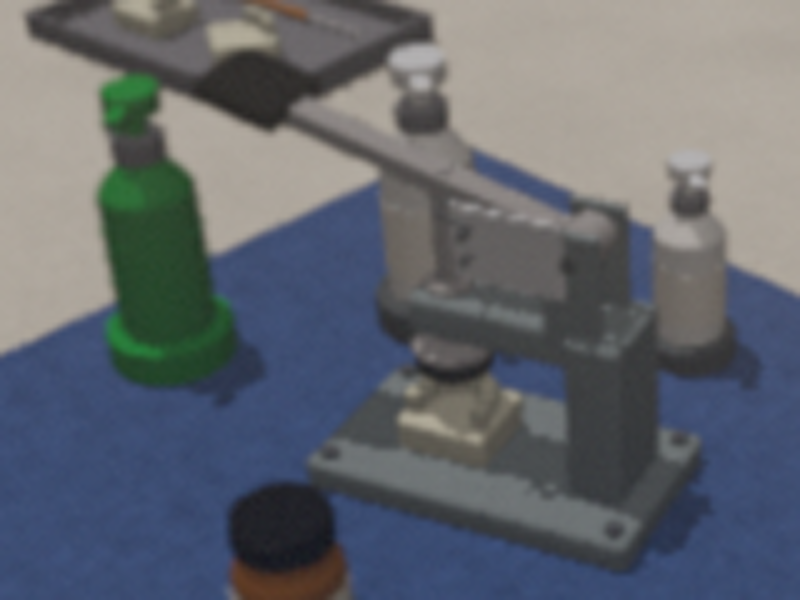

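The crops confirm three bottles: green; a small white one at crop (245,522); and the large white one, cap centre at top (460.4,265.2) / scene (263.6,151). Its nozzle points toward the press. Pad corners at top crop are (467,80), (556,50), (589,135), (502,167).

```bash
python3 - <<'E'
from h import *
T=np.load('pics/top.npz');S=np.load('pics/scene.npz')
q=lambda u,v:(320+u/4-.4,170+v/4-.4)
cap=atz(T,*q(562,381),.167);print('cap',cap,'tri',tri([ray(T,*q(562,381)),ray(S,180+418/5,140+58/5)]))
print('capdiam',np.linalg.norm(atz(T,*q(526,381),.167)-atz(T,*q(598,381),.167)))
print('small z?',tri([ray(T,*q(247,523)),ray(S,180+690/5,140+160/5)]))
c=np.array([atz(T,*q(*p),.204) for p in((467,80),(556,50),(589,135),(502,167))])
print('pad',c.mean(0),'sides',[np.linalg.norm(c[i]-c[i-1]) for i in range(4)])
pad=c.mean(0);print('pad tri',tri([ray(T,*q(528,108)),ray(S,180+253/5,140+86/5)]))
h=atz(T,*q(150,228),.157);d=(pad-h)[:2];print('hinge',h,np.linalg.norm(d),d/np.linalg.norm(d))
e=c[1]-c[0];print('edge dir',e/np.linalg.norm(e),c[2]-c[1])
g=atz(T,*q(733,118),.167);print('greencap',g)
print('lever mid',atz(T,*q(300,182),.18))
R=r.get_state()['ee_rot'];print(R.T@(cap-r.get_state()['eef_pos']))
E
```

```text
cap [ 0.5093263  -0.30023547  0.167     ] tri [ 0.5086514  -0.30011709  0.16395874]
capdiam 0.032624554307944455
small z? [ 0.44036619 -0.16447643  0.12254352]
pad [ 0.62654741 -0.27678395  0.204     ] sides [np.float64(0.04168414641258044), np.float64(0.043139339901858385), np.float64(0.040754288620000266), np.float64(0.042204747229643576)]
pad tri [ 0.62804964 -0.2786208   0.19684681]
hinge [ 0.57272565 -0.11351242  0.157     ] 0.17191386016989296 [ 0.31307398 -0.94972874]
edge dir [ 0.36135643 -0.93242776  0.        ] [-0.03838976 -0.01367984  0.        ]
greencap [ 0.63448921 -0.38341717  0.167     ]
lever mid [ 0.59310732 -0.17917572  0.18      ]
[-0.57899549 -0.74416632  0.06459061]
```

Emit:
{"name": "drive_tool", "arguments": {
  "commands": [0,0,-1,0,0,0,1,-0.58,-0.74,0,0,0,0,1,-0.58,-0.74,0,0,0,0,1,-0.58,-0.74,0,0,0,0,1,-0.58,-0.74,0,0,0,0,1,-0.58,-0.74,0,0,0,0,1,-0.58,-0.74,0,0,0,0,1,-0.58,-0.74,0,0,0,0,1,-0.58,-0.74,0,0,0,0,1,-0.58,-0.74,0,0,0,0,1],
  "grip_force": 40
}}

```text
time_s: 1.35
eef_pos: [0.3414, 0.1906, 0.2812]
ee_rot: [[-0.947, 0.323, 0.0], [0.323, 0.947, -0.0], [-0.0, -0.0, -1.0]]
contact_force: [0.8, -0.3, 0.2]
gripper_width: 0.001
gripper_force: 0.0
```

Emit:
{"name": "drive_tool", "arguments": {
  "commands": [-0.58,-0.74,0,0,0,0,1,-0.58,-0.74,0,0,0,0,1,-0.58,-0.74,0,0,0,0,1,-0.58,-0.74,0,0,0,0,1,-0.58,-0.74,0,0,0,0,1,-0.58,-0.74,0,0,0,0,1,-0.58,-0.74,0,0,0,0,1,-0.58,-0.74,0,0,0,0,1,-0.58,-0.74,0,0,0,0,1,0,0,0,0,0,0,1]
}}

```text
time_s: 2.6
eef_pos: [0.4813, -0.2098, 0.2808]
ee_rot: [[-0.946, 0.326, -0.0], [0.326, 0.946, -0.0], [0.0, -0.0, -1.0]]
contact_force: [-0.8, 1.4, -0.9]
gripper_width: -0.002
gripper_force: 0.0
```

```bash
cat > to.py <<'E'
from h import *
import sys
s=r.get_state();g=np.array([float(x) for x in sys.argv[1:4]])
print(s['time_s'],s['eef_pos'],s['contact_force'],s['gripper_width'],s['joint_pos'].round(1))
print('z axis',s['ee_rot'][:,2].round(4),'tool shares',(s['ee_rot'].T@(g-s['eef_pos'])/.05).round(3))
E
python3 to.py .509 -.300 .19
```

```text
2.6 [ 0.4812993  -0.2098223   0.28075373] [-0.84800772  1.36921018 -0.86910179] -0.0021466095965961157 [-23.7   8.6 102.5  -0.   68.9 -94.7]
z axis [-4.e-04 -3.e-04 -1.e+00] tool shares [-1.111 -1.524  1.815]
```

Emit:
{"name": "drive_tool", "arguments": {
  "commands": [-0.37,-0.508,0,0,0,0,1,-0.37,-0.508,0,0,0,0,1,-0.37,-0.508,0.3,0,0,0,1,0,0,0.7,0,0,0,1,0,0,0.7,0,0,0,1,0,0,0.1,0,0,0,1,0,0,0,0,0,0,1,0,0,0,0,0,0,1]
}}

```text
time_s: 3.6
eef_pos: [0.5096, -0.2976, 0.1929]
ee_rot: [[-0.947, 0.323, 0.002], [0.323, 0.947, -0.001], [-0.002, -0.0, -1.0]]
contact_force: [0.1, -0.0, -0.5]
gripper_width: 0.004
gripper_force: 0.0
```

```bash
python3 to.py .509 -.300 .157
python3 - <<'E'
from h import *
d=grab('scene','s1');e=grab('top','t1')
a=cv2.resize(d['pixels'][110:230,190:330],None,fx=4,fy=4)
b=cv2.resize(e['pixels'][200:320,400:460],None,fx=4,fy=4)
cv2.imwrite('pics/m1.png',np.hstack([a,b])[:,:,::-1])
E
```

```text
3.6 [ 0.50958048 -0.297573    0.19292195] [ 0.14612577 -0.00109547 -0.51174295] 0.00356771972423868 [ -30.4   19.3  100.2    0.    60.3 -101.6]
z axis [ 0.0021 -0.0012 -1.    ] tool shares [-0.003 -0.049  0.718]
```

View pics/m1.png

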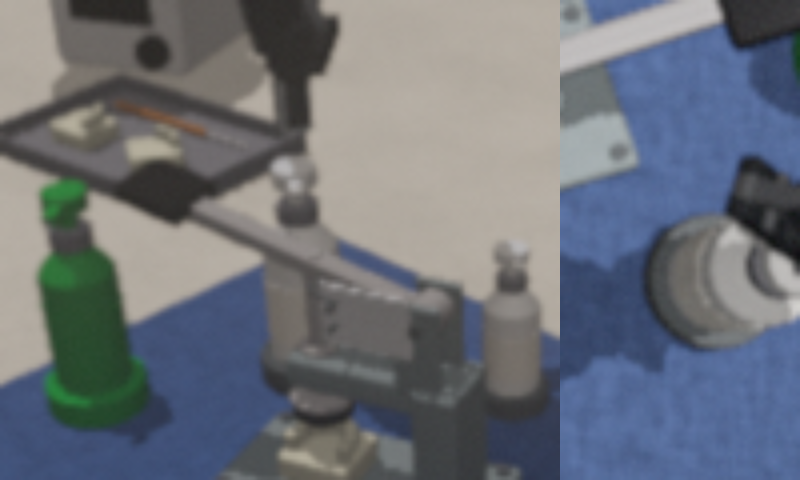

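The finger tips (crop (293,128)) stand right above the large white cap (293,165). I'll press down in small steps.

Emit:
{"name": "drive_tool", "arguments": {
  "commands": [0,-0.05,0.3,0,0,0,1,0,0,0.15,0,0,0,1,0,0,0.07,0,0,0,1,0,0,0.07,0,0,0,1,0,0,0.05,0,0,0,1,0,0,0,0,0,0,1,0,0,0,0,0,0,1]
}}

```text
time_s: 4.58
eef_pos: [0.5074, -0.2997, 0.1595]
ee_rot: [[-0.946, 0.323, -0.001], [0.323, 0.946, 0.0], [0.001, -0.0, -1.0]]
contact_force: [-4.6, 0.6, 5.4]
gripper_width: -0.0
gripper_force: 3.3
```

Emit:
{"name": "drive_tool", "arguments": {
  "commands": [0,0,0.04,0,0,0,1,0,0,0.03,0,0,0,1,0,0,0,0,0,0,1,0,0,0,0,0,0,1]
}}

```text
time_s: 5.08
eef_pos: [0.5075, -0.2997, 0.157]
ee_rot: [[-0.946, 0.323, -0.0], [0.323, 0.946, 0.0], [0.0, -0.0, -1.0]]
contact_force: [-7.1, 2.2, 14.8]
gripper_width: 0.001
gripper_force: 7.4
```

14.8 N at z = 0.157 means the cap is on its hard stop. Now I'll release it, rise and move over the pad.

Emit:
{"name": "drive_tool", "arguments": {
  "commands": [0,0,0,0,0,0,1,0,0,-0.3,0,0,0,1,0,0,-0.6,0,0,0,1,0,0,-0.9,0,0,0,1,0,0,-0.5,0,0,0,1,0,0,0,0,0,0,1,0,0,0,0,0,0,1]
}}

```text
time_s: 5.95
eef_pos: [0.5075, -0.2995, 0.2698]
ee_rot: [[-0.946, 0.323, -0.001], [0.323, 0.946, 0.001], [0.001, 0.0, -1.0]]
contact_force: [-0.6, -0.3, -0.5]
gripper_width: 0.001
gripper_force: 0.0
```

```bash
python3 to.py .627 -.278 .225
python3 - <<'E'
from h import *
d=grab('scene','s2')
a=cv2.resize(d['pixels'][110:230,190:330],None,fx=4,fy=4)
cv2.imwrite('pics/m2.png',a[:,:,::-1])
E
```

```text
5.95 [ 0.5075269  -0.29945955  0.26976724] [-0.57327312 -0.28393943 -0.48964813] 0.0006063044337249057 [ -30.7   15.1   95.6    0.    69.3 -101.9]
z axis [-9.e-04  6.e-04 -1.e+00] tool shares [-2.124  1.177  0.893]
```

View pics/m2.png

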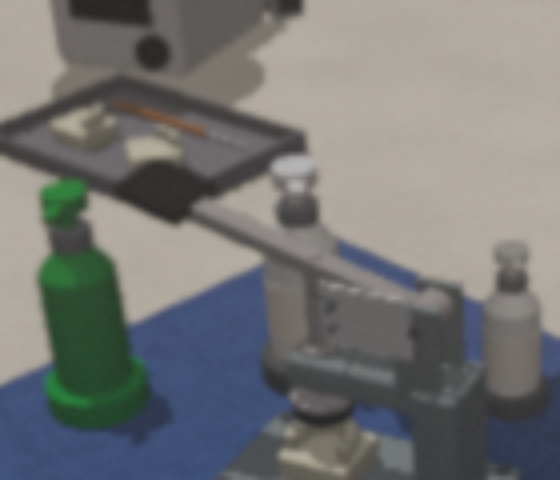

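The cap (crop (293,165)) is back up and the lever is unmoved. Next, over the pad.

Emit:
{"name": "drive_tool", "arguments": {
  "commands": [-0.53,0.294,0,0,0,0,1,-0.53,0.294,0,0,0,0,1,-0.53,0.294,0,0,0,0,1,-0.53,0.294,0,0,0,0,1,0,0,0.45,0,0,0,1,0,0,0.45,0,0,0,1,0,0,0,0,0,0,1,0,0,0,0,0,0,1]
}}

```text
time_s: 7.0
eef_pos: [0.6273, -0.2784, 0.2258]
ee_rot: [[-0.946, 0.323, -0.0], [0.323, 0.946, 0.0], [0.0, 0.0, -1.0]]
contact_force: [-0.3, 0.2, 0.4]
gripper_width: 0.001
gripper_force: 0.0
```

```bash
python3 to.py .627 -.278 .16
python3 - <<'E'
from h import *
d=grab('scene','s3');e=grab('top','t3')
a=cv2.resize(d['pixels'][110:230,200:300],None,fx=4,fy=4)
b=cv2.resize(e['pixels'][170:290,400:500],None,fx=4,fy=4)
cv2.imwrite('pics/m3.png',np.hstack([a,b])[:,:,::-1])
E
```

```text
7.0 [ 0.62727188 -0.27841418  0.2257916 ] [-0.26184872  0.16760536  0.42455863] 0.0014541105372551568 [-24.1  25.9  85.7  -0.   68.4 -95.2]
z axis [-3.e-04  1.e-04 -1.e+00] tool shares [0.007 0.006 1.316]
```

View pics/m3.png

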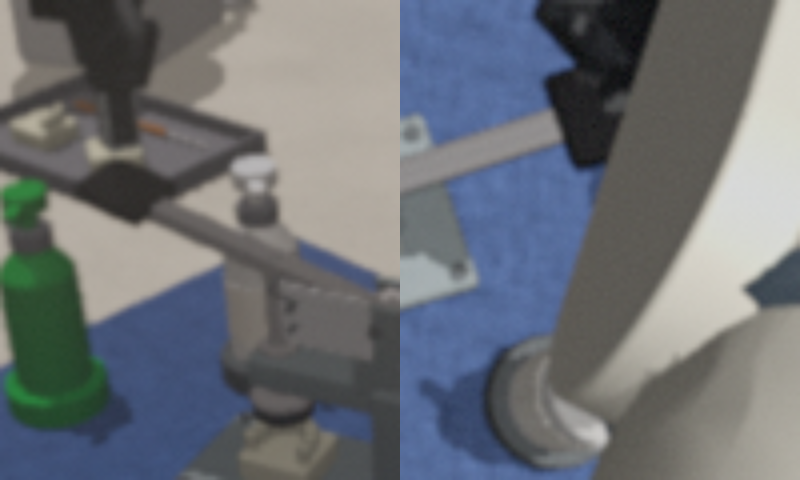

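The fingers stand over the pad (left crop: tip (120,145), pad (130,185)), and the cap is clear. Pushing down gently.

Emit:
{"name": "drive_tool", "arguments": {
  "commands": [0,0,0.3,0,0,0,1,0,0,0.15,0,0,0,1,0,0,0.1,0,0,0,1,0,0,0.1,0,0,0,1,0,0,0.1,0,0,0,1,0,0,0.1,0,0,0,1,0,0,0.1,0,0,0,1,0,0,0.1,0,0,0,1,0,0,0,0,0,0,1]
}}

```text
time_s: 8.22
eef_pos: [0.6282, -0.2794, 0.1741]
ee_rot: [[-0.946, 0.323, 0.002], [0.323, 0.946, -0.002], [-0.003, -0.001, -1.0]]
contact_force: [0.5, -3.7, 7.2]
gripper_width: 0.001
gripper_force: 3.6
```

```bash
python3 to.py .627 -.278 .16
```

```text
8.225 [ 0.62821031 -0.27936945  0.17413541] [ 0.50826672 -3.68363213  7.16375047] 0.0005835095456508919 [-24.1  28.6  88.3  -0.   62.9 -95.2]
z axis [ 0.0025 -0.0019 -1.    ] tool shares [0.033 0.018 0.283]
```

Emit:
{"name": "drive_tool", "arguments": {
  "commands": [0,0,0.1,0,0,0,1,0,0,0.1,0,0,0,1,0,0,0.08,0,0,0,1,0,0,0,0,0,0,1,0,0,0,0,0,0,1,0,0,0,0,0,0,1,0,0,0,0,0,0,1,0,0,0,0,0,0,1]
}}

```text
time_s: 9.22
eef_pos: [0.6285, -0.2799, 0.161]
ee_rot: [[-0.946, 0.323, 0.003], [0.323, 0.946, -0.003], [-0.004, -0.002, -1.0]]
contact_force: [1.2, -4.4, 9.3]
gripper_width: -0.001
gripper_force: 4.5
```

```bash
python3 to.py .627 -.278 .16
python3 - <<'E'
from h import *
d=grab('scene','s4')
cv2.imwrite('pics/m4.png',cv2.resize(d['pixels'][140:260,200:330],None,fx=5,fy=5,interpolation=2)[:,:,::-1])
E
```

```text
9.225 [ 0.62852037 -0.2798984   0.16095716] [ 1.16019866 -4.38442553  9.33648666] -0.0005903340363265849 [-24.1  29.4  88.9  -0.1  61.5 -95.2]
z axis [ 0.0034 -0.0029 -1.    ] tool shares [0.041 0.026 0.019]
```

View pics/m4.png

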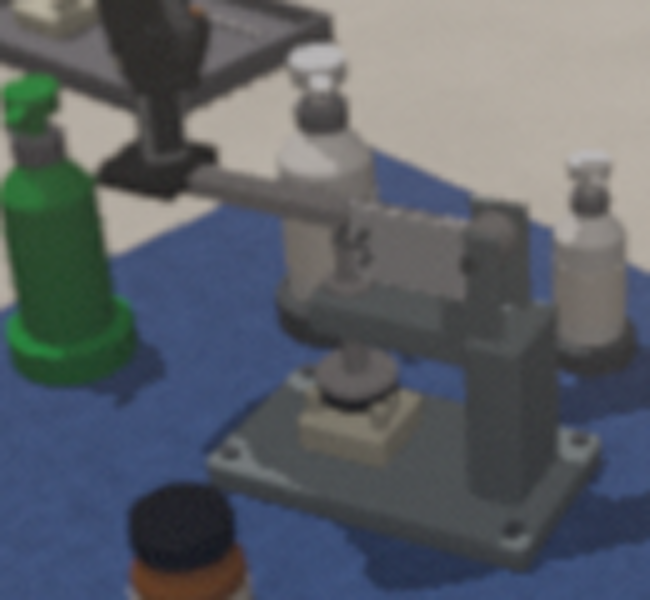

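The lever looks level and the foot sits on the cast (crop (355,385)). The cap is up at (318,60) and the force is 9.3 N, as expected at level. Handing in.

```bash
python3 -c "
from plant import r
print(r.finish_job())"
```

```text
the job is handed in; nothing more can be done
None
```

I pressed the large white bottle's cap to its stop and it sprang back up, then handed the job in with the lever held level (pad top at 161 mm, about 9 N); the hand-in gave no verdict.

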